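Unplug a charged battery pack and stand it ready

ROBOT

A 6-joint arm with a two-finger parallel gripper is mounted at the origin on a cart in front of the work surface, level with it; the furniture and walls round the work are solid. World frame = base frame: x ahead of the robot, y to its left, z up, the work surface at z = 0. Lengths are in m, angles in rad, forces in N, time in s.
With the tool pointing down it reaches from about 0.35 to 0.85 m from the base axis. Payload 8.1 kg.
Tool frame: the origin (TCP) lies midway between the tips of the shut fingers; the grasp point (between the pads) lies 19 mm behind it (r.grip_depth is the distance from the TCP to the grasp point, in m); z points along the fingers, y is the line along which they close (so a half turn about z gives the same grasp; the last joint's range is limited). The gripper opens to 93 mm and grips with 3 to 60 N. Pads are 15 mm wide; open, the fingers measure 128 mm over their backs; the gripper's body (75 mm by 188 mm) begins 65 mm behind the grasp point.
Start: joints at [1.164, 0.13, 1.488, -0, 1.523, -0.085], TCP at [0.19, 0.569, 0.219] pointing down, gripper open.
Joint ranges: [-2.96, 2.96], [-0.89, 2.26], [0.02, 2.5], [-1.34, 4.48], [0, 2.73], [-2.66, 2.66]. Speed limits (rad/s): [2.39, 2.39, 2.79, 3.14, 3.14, 3.14].

INTERFACE

Orientations are given as a rotation vector (axis times angle).
In Python, from plant import r gives the robot as it stands.
- The arm moves only by the shell command python3 steer.py 'ROWS' [OPENING]. ROWS is rows parted by semicolons, their numbers by spaces, 1 to 8 of them, each of 4 numbers: dx, dy, dz in m, then a turn about the tool's z in rad; each row is the pose to reach, as a shift and turn from the pose commanded when the command began, along the tool's axes at that moment; what a row does not reach only later rows make up. A row lasts 1/12 s, in which the tool goes at most 0.0417 m and 0.125 rad, less where a joint would pass 70% of its speed; a pose out of reach is approached as far as the arm can. OPENING is the finger opening in m, set as the command begins (- or left out keeps the last). The fingers move at their own pace and stop on an object; the grip force is fixed at half the most. Time passes only in rows, so rows that do not move let the fingers close. It prints the time, the measured TCP pose, the force, the opening and the grip force at its end.
- r.observe(): the state, without advancing time (a new reading comes with each control period).
- r.grab_frame(name): name is "scene" or "side" or "wrist"; returns a dict with "frame" (384x512x3 uint8, red, green, blue), "fx", "fy", "cx", "cy" (pixels), "extrinsics" (4x4, takes a point from world to camera coordinates). Camera axes: x right, y up, looking along -z (the intrinsics and any distortion apply to the point x, -y, -z); pixel columns grow to the right and rows downward; lengths in m; the calibration is good to about 2 mm. A picture is of the moment at which its call begins. There is no depth.
- r.hand_in(): hands the job in; it is judged then, once.
The state is a dict: "time": time; "joint_positions": joint angles; "joint_vel": joint speeds; "effort": joint torques, N m; "ee_pos": TCP position; "eef_rot": TCP orientation; "ft_force": force on the tool from outside, world axes, zero at the start; "moment": the same for the moment, N m; "finger_gap": finger opening in m; "gripper_force": force on a finger pad.
Only numpy, scipy, OpenCV 4.12 (cv2) and the standard library are available. Lean on these libraries where they do the work, as an engineer would, in place of code of your own. Each camera call takes 0.05 s, during which the arm holds its last target. There are 200 camera calls.

TASK

The taller of the two battery packs in the charger is full: unplug it, pulling it out past the charger's sprung catches, and stand it upright inside the wooden tray with its thumb tab pointing squarely at the gap in the tray's rim. Set it down rather than dropping it, leave the shorter pack plugged in, and do not disturb the other things on the bench.

Things in the scene. Friction and masses are not known exactly. Their poses are not given: they have to be found in the camera images.
- charger: grey two-bay charger fixed to the bench, 124 (x) x 224 (y) x 60 mm, flange 150 x 250 x 6. Origin under its centre, z up. Two wells open to the top, centred at (0, 54) and (0, -54) mm, 35 mm deep (floor 25 mm above the bench), 1.2 mm clear of the packs all round. Sprung balls in each well's x walls hold a groove in the pack: a straight upward pull of 10 to 22 N frees it within 8 mm of lift.
- tall_pack: taller black battery pack, block 78 (x) x 46 (y) x 115 mm (z), 0.25 to 0.5 kg, in either well of the charger, its axes along the charger's. Its lowest 35 mm are in the well; the flat sides to grip (46 mm apart in y) stand 80 mm out. Origin at the centre of its underside, z up. Thumb tab on its -x end. It stands steadily on its flat underside.
- tall_pack_tab (a point): middle of the thumb tab of the tall pack: 32 mm wide, 10 mm high, sticking 12 mm out of the pack's -x end, 18 mm below the top; this point is at (-46, 0, 97) mm in the pack's frame
- short_pack: the shorter black battery pack, the same but 80 mm high (45 mm stand out of the well), in the other well; it must stay there
- tray: pale plywood tray on a wooden base, fixed to the bench, inside 130 (x) x 110 (y) mm, floor 48 mm and rim top 62 mm above the bench, rim 10 mm thick. Origin under its centre on the bench, z up. The 46 mm wide gap in its rim is in the middle of its -x side, so a pack whose tab points squarely at the gap has its x axis along the tray's x axis.
- tape_measure: yellow tape measure, 62 x 76 x 32 mm, lying on the bench to the left; origin at the centre of its underside; leave alone
- sanding_block: wooden sanding block, 42 x 76 x 29 mm, lying on the bench to the left; origin at the centre of its underside; leave alone

How it is judged:
By the outcome, as a careful person would: the job done as asked, in the order asked, and still so for the second after the job is handed in, with the robot touching nothing.
It also fails if it takes over 43 s, if anything falls off the work surface, if the arm or the gripper's body presses on something with over 40 N, if the wrist force passes 120 N, or if a joint passes its speed limit or range.

## Working session

There is one attempt and no reset: what is moved stays moved. The work goes in short steps, Python scripts to look and compute and a shell command to move; the robot and the scene stay as the last step left them, time stands still between calls to the robot, and variables do not carry over. Pictures are saved under pics/ and viewed, at most 10 in all, crops included, and the job is handed in when it is done.

```bash
ls; mkdir -p pics
python3 - <<'E'
from plant import r
import cv2,numpy as np
for n in ("scene","side","wrist"):
    f=r.grab_frame(n); cv2.imwrite(f"pics/{n}0.png",cv2.resize(f["frame"][:,:,::-1],(800,600),interpolation=cv2.INTER_CUBIC))
    print(n,f["fx"],f["fy"],f["cx"],f["cy"],[k for k in f]); print(np.round(f["extrinsics"],4).tolist())
o=r.observe();print(o)
E
```

```text
pics
plant.py
steer.py
scene 354.685960274513 354.685960274513 254.53947035660713 191.36171529914225 ['frame', 'fx', 'fy', 'cx', 'cy', 'extrinsics']
[[0.5347, -0.8451, 0.0024, -0.2372], [0.5992, 0.3811, 0.7041, -0.3887], [-0.5959, -0.375, 0.7101, -0.7398], [0.0, 0.0, 0.0, 1.0]]
side 475.294886380303 475.294886380303 250.71423114240358 193.11360072015538 ['frame', 'fx', 'fy', 'cx', 'cy', 'extrinsics']
[[0.8332, -0.5528, 0.0116, -0.4129], [0.2188, 0.3489, 0.9113, -0.2275], [-0.5078, -0.7567, 0.4117, -1.0718], [0.0, 0.0, 0.0, 1.0]]
wrist 329.3804109319337 329.3804109319337 252.65557043022866 193.99816674529302 ['frame', 'fx', 'fy', 'cx', 'cy', 'extrinsics']
[[0.3168, 0.9485, -0.0005, -0.6008], [-0.9108, 0.304, -0.2794, 0.0313], [-0.2649, 0.089, 0.9602, -0.392], [0.0, 0.0, 0.0, 1.0]]
{'time': 0.15, 'joint_positions': array([ 1.16360902e+00,  1.31018054e-01,  1.48900900e+00, -1.38448853e-05,
        1.52299394e+00, -8.54294852e-02]), 'joint_vel': array([-4.31499560e-04, -3.26810704e-03, -3.01291626e-03,  3.24482035e-05,
        7.18410117e-04,  6.91933896e-04]), 'effort': array([ 8.05652217e-04, -5.60481262e+01, -4.92333484e+01,  7.69602740e-02,
        3.07969004e-02, -4.19620903e-05]), 'ee_pos': array([0.18957011, 0.56881136, 0.21782133]), 'eef_rot': array([-5.03183830e-01, -3.10069377e+00,  2.18098102e-03]), 'ft_force': array([-0.20262595,  0.11336326,  0.2285254 ]), 'moment': array([-0.02832894, -0.04572712,  0.02051289]), 'gripper_force': 0.0, 'finger_gap': 0.09291199030524078}
```

View pics/scene0.png

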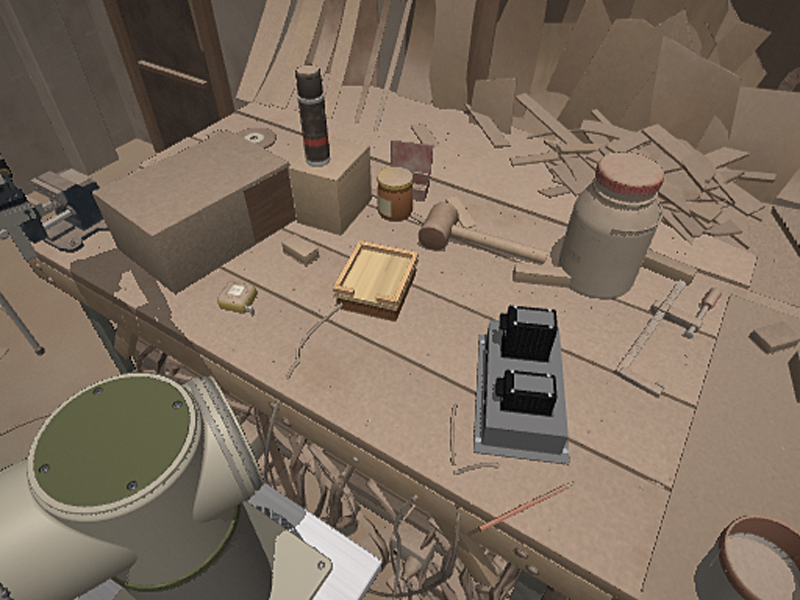

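View pics/side0.png

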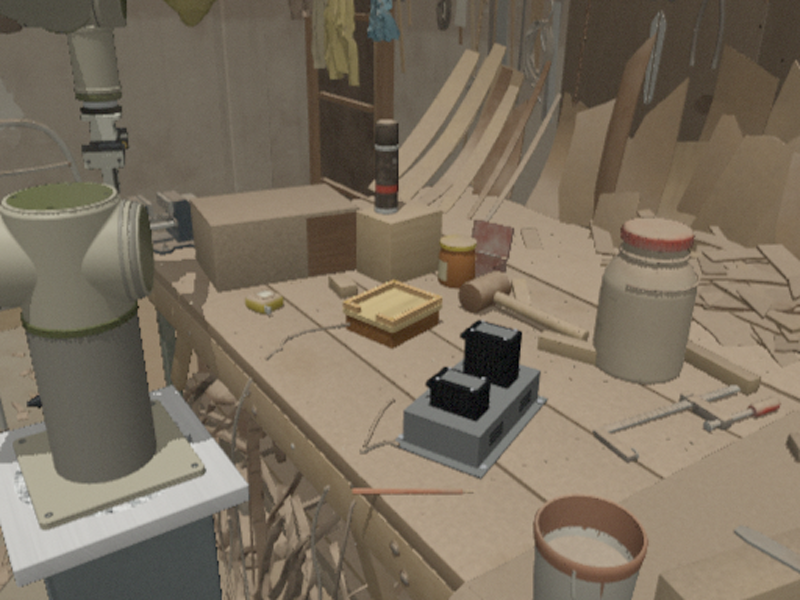

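The scene shows the tall pack in the charger's far (+y) well, with its top near (530,318), and the short pack near (530,385). The tray is near (377,280), with its gap on the near-left side. I'll enlarge both views.

Run:
```python
from plant import r
import cv2
for n,(x,y) in (("scene",(205,150)),("side",(215,170))):
    f=r.grab_frame(n)["frame"][y:y+150,x:x+170,::-1]
    cv2.imwrite(f"pics/{n}1.png",cv2.resize(f,None,fx=4,fy=4,interpolation=cv2.INTER_CUBIC))
```

```text
(no output)
```

View pics/scene1.png

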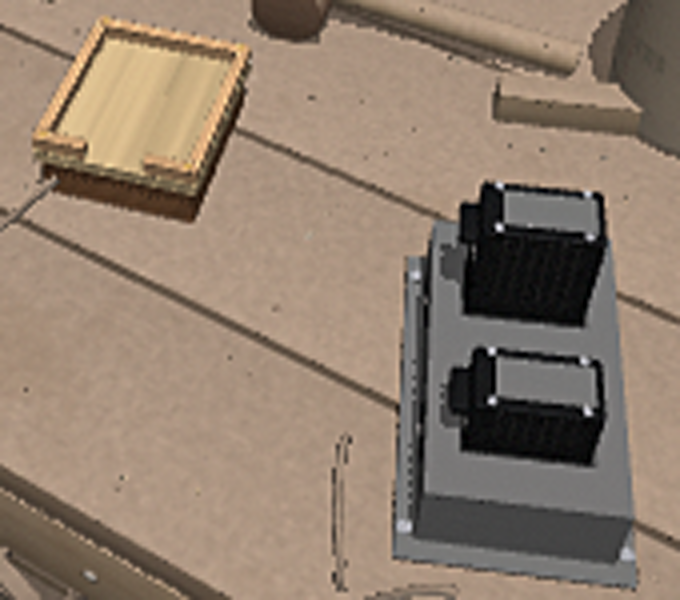

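View pics/side1.png

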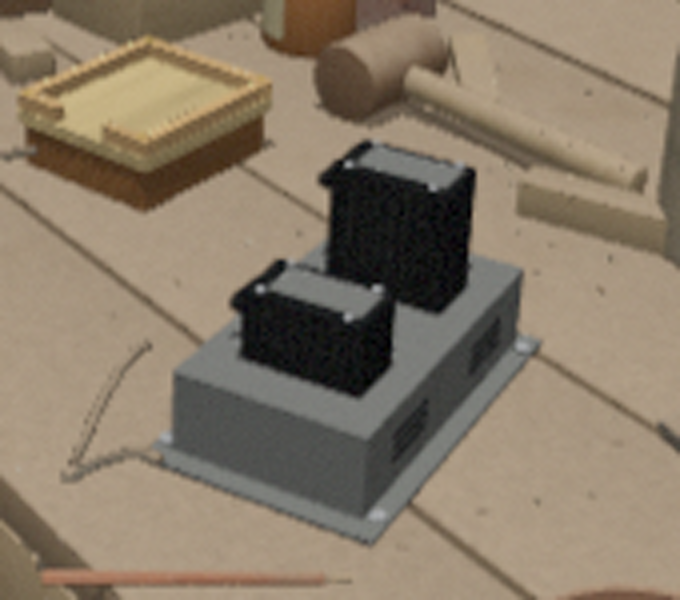

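Corners read in the crops:
- **Scene:** charger top (422,492), (633,520), (437,222); tray rim (105,20), (247,48), (37,140), (200,175).
- **Side:** charger top (175,374), (371,437), (521,268); tray rim (20,100), (150,40), (270,85), (145,155).

Next I'll fit both poses from these.

```bash
cat > h.py <<'E'
import numpy as np
from scipy.optimize import least_squares
def proj(f,P):
    P=np.atleast_2d(P); c=P@f["extrinsics"][:3,:3].T+f["extrinsics"][:3,3]
    return np.c_[f["cx"]+f["fx"]*c[:,0]/-c[:,2], f["cy"]+f["fy"]*-c[:,1]/-c[:,2]]
def R(a): return np.array([[np.cos(a),-np.sin(a),0],[np.sin(a),np.cos(a),0],[0,0,1]])
def world(p,L): return np.asarray(L,float)@R(p[2]).T+[p[0],p[1],0]
def fit(obs,p0):  # obs: list of (cam, local pts, native pixels)
    e=lambda p: np.concatenate([(proj(f,world(p,L))-uv).ravel() for f,L,uv in obs])
    s=least_squares(e,p0,loss='soft_l1'); return s.x,e(s.x).reshape(-1,2).round(1)
E
python3 - <<'E'
from plant import r
from h import *
S=r.grab_frame("scene");D=r.grab_frame("side")
n=lambda uv,o:(np.array(uv)+.5)/4-.5+o
so,do=(205,150),(215,170)
b=lambda sx,sy,x,y,z:(sx*x,sy*y,z)
B=lambda x,y:(x*.062,y*.112,.06); F=lambda x,y:(x*.075,y*.125,.006); T=lambda x,y:(x*.075,y*.065,.062)
ch=[(S,[B(-1,-1),B(1,-1),B(-1,1),F(-1,-1),F(1,-1)],n([(422,492),(633,520),(437,222),(393,558),(636,588)],so)),
 (D,[B(-1,-1),B(1,-1),B(1,1),F(1,-1),F(-1,-1),F(1,1)],n([(175,374),(371,437),(521,268),(371,543),(152,452),(540,345)],do))]
tr=[(S,[T(1,1),T(1,-1),T(-1,1),T(-1,-1)],n([(105,20),(247,48),(37,140),(200,175)],so)),
 (D,[T(-1,1),T(1,1),T(1,-1),T(-1,-1)],n([(20,100),(150,40),(270,85),(145,155)],do))]
for o in(ch,tr):
    for sub in (o,o[:1],o[1:]):
        p,e=fit(sub,[.6,0,0]);print(p.round(4),e.tolist())
E
R="-.225 -.23 0 .827"; python3 steer.py '-.03 -.03 0 .11; -.06 -.06 0 .22; -.09 -.09 0 .33; -.115 -.118 0 .44; -.14 -.145 0 .55; -.17 -.175 0 .66; -.2 -.205 0 .75; -.225 -.23 0 .827' .075
python3 -c "
from h import *
from plant import r
from scipy.spatial.transform import Rotation as Q
o=r.observe();M=Q.from_rotvec(o['eef_rot']).as_matrix();t=world([.5078,-.2104,-1.149],[[0,.054,.218]])[0]
print(t,M.T@(t-o['ee_pos']),np.arctan2(M[1,1],M[0,1]))"
```

```text
time: 1.02
ee_pos: [0.331, 0.2778, 0.2188]
eef_rot: [1.713, 2.633, 0.001]
ft_force: [1.2, -0.8, 0.5]
finger_gap: 0.0752
gripper_force: 0.0
[ 0.55706717 -0.1882924   0.218     ] [-0.5177408   0.01774508  0.00094851] 0.41739350764106214
```

```bash
python3 steer.py '-.04 0 0 0; -.08 0 0 0; -.12 .005 0 0; -.16 .005 0 0; -.2 .01 0 0; -.24 .01 0 0; -.28 .01 0 0; -.32 .01 0 0' 
python3 steer.py '-.04 0 0 0; -.08 0 0 0; -.11 .005 -.01 0; -.13 .008 -.02 -.005; -.13 .008 -.02 -.005; -.13 .008 -.02 -.005'
python3 - <<'E'
from plant import r
import cv2,numpy as np
from h import *
f=r.grab_frame("wrist"); im=cv2.resize(f["frame"],None,fx=1.5625,fy=1.5625,interpolation=cv2.INTER_CUBIC)
cv2.imwrite("pics/w1.png",im[:,:,::-1])
o=r.observe();print(o['ee_pos']);E=f["extrinsics"];print(-E[:3,:3].T@E[:3,3])
p=[.5078,-.2104,-1.149]
for z in(.06,.14):
  print(((proj(f,world(p,[[-.039,.031,z],[.039,.031,z],[.039,.077,z],[-.039,.077,z]]))+.5)*1.5625).round())
E
```

```text
time: 1.68
ee_pos: [0.4712, -0.0101, 0.2189]
eef_rot: [1.707, 2.637, 0.001]
ft_force: [1.1, 0.5, -0.1]
finger_gap: 0.0748
gripper_force: 0.0
time: 2.18
ee_pos: [0.5316, -0.1242, 0.2389]
eef_rot: [1.703, 2.64, 0.0]
ft_force: [0.2, 1.0, -0.3]
finger_gap: 0.0752
gripper_force: 0.0
[ 0.5309753  -0.1231182   0.23832169]
[ 0.49852839 -0.05158621  0.40602086]
[[358. 316.]
 [360. 416.]
 [422. 416.]
 [424. 316.]]
[[349. 360.]
 [352. 481.]
 [428. 481.]
 [431. 360.]]
```

View pics/w1.png

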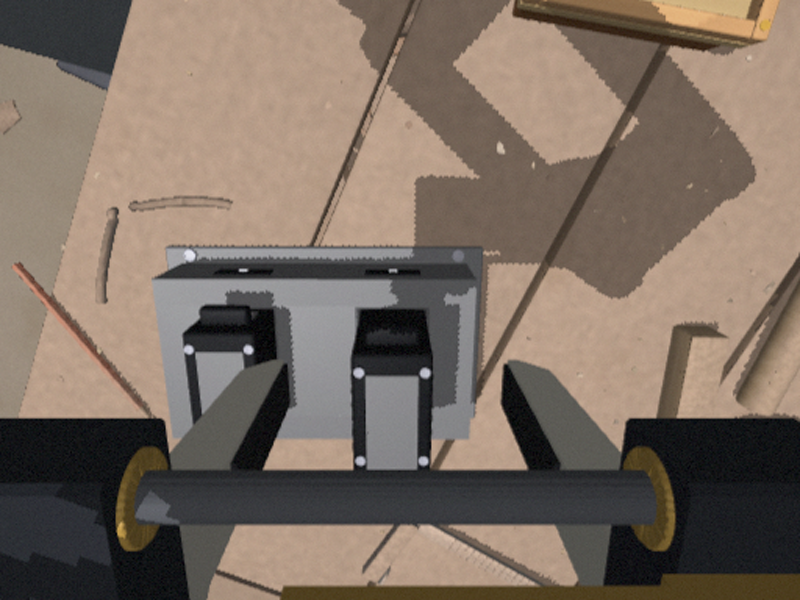

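The wrist view shows the tall pack's top edges at x=352 and 432. The charger's top corners are (155,279), (478,278), (170,437) and (470,438), and its flange is at (168,247) and (482,247). I'll refine the fit with these.

Run:
```python
from plant import r
from h import *
from scipy.spatial.transform import Rotation as Q
f=r.grab_frame("wrist");o=r.observe()
B=lambda x,y:(x*.062,y*.112,.06); F=lambda x,y:(x*.075,y*.125,.006)
L=[B(-1,-1),B(-1,1),B(1,-1),B(1,1),F(-1,-1),F(-1,1),(-.039,.031,.14),(-.039,.077,.14)]
uv=np.array([(155,279),(478,278),(170,437),(470,438),(168,247),(482,247),(351,359),(432,359)])/1.5625-.5
p,e=fit([(f,L,uv)],[.508,-.21,-1.149]);print(p.round(4),e.tolist())
M=Q.from_rotvec(o['eef_rot']).as_matrix();t=world(p,[[0,.054,.091]])[0]
print(t,M.T@(t-o['ee_pos']),np.arctan2(M[1,1],M[0,1]),p[2]+np.pi/2,o['ee_pos'])
```

```text
[ 0.507  -0.2055 -1.1498] [[-1.7, -0.0], [-0.5, 1.5], [2.0, 1.1], [-0.5, 1.2], [-2.0, -0.2], [1.4, 0.8], [-0.1, -3.1], [1.3, -2.9]]
[ 0.55625185 -0.18342297  0.091     ] [-0.06616355 -0.00188228  0.1470469 ] 0.4271907817625263 0.42101953784266755 [ 0.53067773 -0.12251722  0.23810678]
```

```bash
python3 steer.py '-.035 -.001 0 .006; -.068 -.002 0 .006; -.068 -.002 .035 .006; -.068 -.002 .07 .006; -.068 -.002 .105 .006; -.068 -.002 .13 .006; -.068 -.002 .147 .006; -.068 -.002 .147 .006'
python3 - <<'E'
from plant import r
import cv2
f=r.grab_frame("wrist"); im=cv2.resize(f["frame"],None,fx=1.5625,fy=1.5625,interpolation=cv2.INTER_CUBIC)
cv2.imwrite("pics/w2.png",im[:,:,::-1]);o=r.observe();print(o['ee_pos'],o['ft_force'])
E
```

```text
time: 2.95
ee_pos: [0.5537, -0.183, 0.0861]
eef_rot: [-1.701, -2.63, 0.002]
ft_force: [0.3, 0.4, -1.2]
finger_gap: 0.0746
gripper_force: 0.0
[ 0.55519857 -0.18377702  0.08897061] [ 0.66099812 -0.39340859  0.29511263]
```

View pics/w2.png

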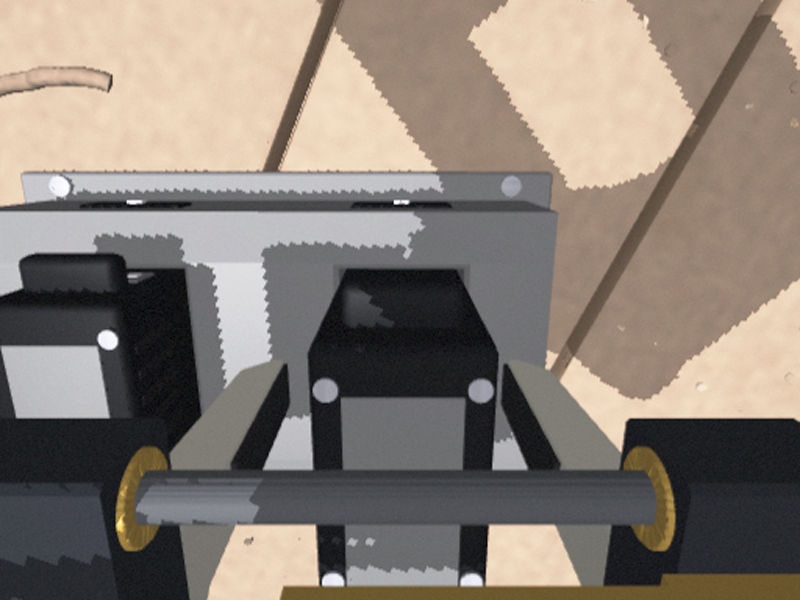

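The tall pack spans x=310 to 497 between the fingers, whose mid-line is at 395. That puts the pack about 2 mm towards +y, so I'll shift and close.

```bash
python3 steer.py '0 .001 0 0; 0 .002 0 0; 0 .002 0 0; 0 .002 0 0'; python3 steer.py '0 0 0 0; 0 0 0 0; 0 0 0 0; 0 0 0 0; 0 0 0 0; 0 0 0 0; 0 0 0 0; 0 0 0 0' .03
```

```text
time: 3.33
ee_pos: [0.5605, -0.1855, 0.0935]
eef_rot: [1.706, 2.634, 0.001]
ft_force: [1.1, 0.5, 0.6]
finger_gap: 0.075
gripper_force: 0.0
time: 4.0
ee_pos: [0.559, -0.1855, 0.0916]
eef_rot: [-1.708, -2.636, 0.001]
ft_force: [-3.8, -2.6, 2.5]
finger_gap: 0.0459
gripper_force: 29.9
```

```bash
python3 steer.py '0 -.001 -.001 0; 0 -.001 -.003 0; 0 -.001 -.005 0; 0 -.001 -.007 0; 0 -.001 -.009 0; 0 -.001 -.011 0; 0 -.001 -.013 0; 0 -.001 -.015 0'; python3 steer.py '0 0 -.005 0; 0 0 -.01 0; 0 0 -.015 0; 0 0 -.02 0; 0 0 -.025 0; 0 0 -.03 0; 0 0 -.03 0'
```

```text
time: 4.67
ee_pos: [0.5586, -0.1855, 0.1073]
eef_rot: [1.708, 2.636, 0.0]
ft_force: [-1.3, 1.4, -6.6]
finger_gap: 0.0456
gripper_force: 30.0
time: 5.25
ee_pos: [0.5597, -0.1859, 0.1388]
eef_rot: [1.706, 2.634, 0.001]
ft_force: [0.8, 0.1, -2.8]
finger_gap: 0.0457
gripper_force: 30.0
```

Run:
```python
from plant import r
import cv2,numpy as np
w=r.grab_frame("wrist")["frame"];s=r.grab_frame("side")["frame"][170:320,215:385]
a=cv2.resize(w,(400,300));b=cv2.resize(s,(400,353))[:300]
cv2.imwrite("pics/c3.png",np.hstack([a,b])[:,:,::-1])
```

```text
(no output)
```

View pics/c3.png

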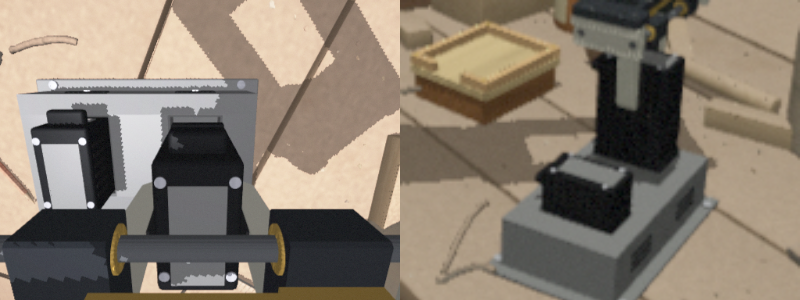

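The pack is free and held squarely, and the short pack stayed seated. Now I'll lift and carry it.

```bash
python3 steer.py '0 0 -.02 0; 0 0 -.04 0; .02 .01 -.06 -.08; .05 .028 -.065 -.18; .08 .044 -.065 -.29; .11 .061 -.065 -.4; .14 .077 -.065 -.5; .165 .091 -.065 -.6'
python3 -c "
from h import *
from plant import r
from scipy.spatial.transform import Rotation as Q
o=r.observe();M=Q.from_rotvec(o['eef_rot']).as_matrix();t=np.array([.585,.1344,.2])
print(M.T@(t-o['ee_pos']),np.arctan2(M[1,1],M[0,1])-.265-np.pi/2)"
```

```text
time: 6.02
ee_pos: [0.5738, 0.0045, 0.2013]
eef_rot: [-0.844, -3.025, -0.001]
ft_force: [1.9, -0.3, -2.6]
finger_gap: 0.046
gripper_force: 30.0
[0.05763772 0.11693438 0.00140622] -0.8093277973884615
```

```bash
python3 steer.py '.01 .02 0 -.11; .02 .04 0 -.22; .03 .06 0 -.33; .04 .08 0 -.44; .048 .097 0 -.55; .055 .11 0 -.66; .0575 .117 0 -.75; .0575 .117 0 -.81'
python3 steer.py '0 0 0 0; 0 0 0 0; 0 0 0 0'
python3 - <<'E'
from plant import r
import cv2
f=r.grab_frame("wrist"); im=cv2.resize(f["frame"],None,fx=1.5625,fy=1.5625,interpolation=cv2.INTER_CUBIC)
cv2.imwrite("pics/w4.png",im[:,:,::-1]);o=r.observe();print(o['ee_pos'],o['ft_force'],o['eef_rot'])
from h import *
p=[.585,.1344,.265]
print(((proj(f,world(p,[[sx*.075,sy*.065,.062] for sx in(-1,1) for sy in(1,-1)]))+.5)*1.5625).round())
E
```

```text
time: 6.68
ee_pos: [0.5859, 0.1341, 0.201]
eef_rot: [0.419, -3.113, -0.001]
ft_force: [0.4, -0.4, -2.5]
finger_gap: 0.0458
gripper_force: 30.0
time: 6.93
ee_pos: [0.5861, 0.1317, 0.2013]
eef_rot: [0.404, -3.115, 0.0]
ft_force: [-0.6, -0.1, -4.1]
finger_gap: 0.046
gripper_force: 30.0
[0.58606932 0.13161984 0.20141284] [-0.92707373  0.26276234 -3.99993568] [ 4.03914355e-01 -3.11515020e+00  4.09684326e-05]
[[509. 158.]
 [283. 160.]
 [497. 396.]
 [298. 398.]]
```

View pics/w4.png

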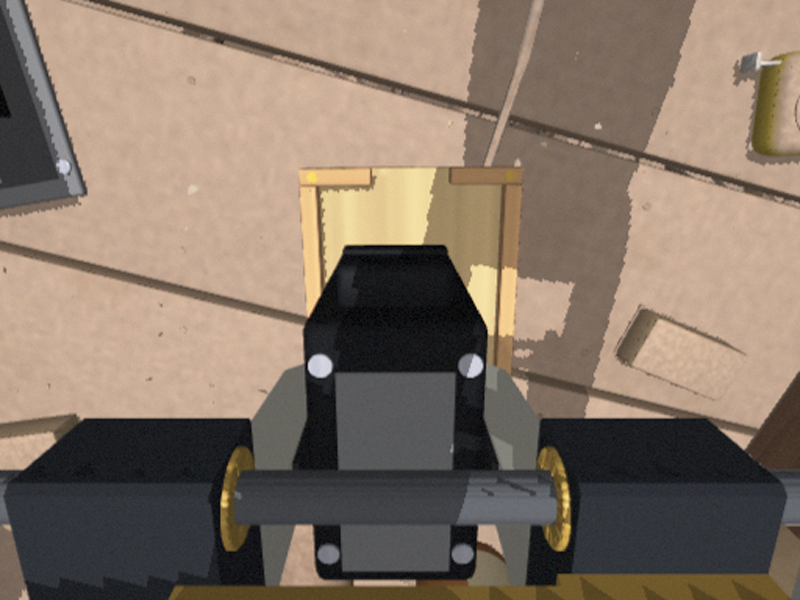

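Tray rim front edge runs from (300,168) to (522,168), with its mid-point at 411 and level, so the yaw is good. The pack's mid-line is at 396, so it sits about 9 mm left of the tray centre. I'll correct that and lower.

```bash
python3 steer.py '-.002 .005 0 0; -.003 .009 0 0; -.003 .009 .02 0; -.003 .009 .04 0; -.003 .009 .055 0; -.003 .009 .065 0; -.003 .009 .07 0; -.003 .009 .07 0'; python3 steer.py '0 0 .002 0; 0 0 .004 0; 0 0 .006 0; 0 0 .008 0; 0 0 .008 0; 0 0 .008 0'
```

```text
time: 7.65
ee_pos: [0.586, 0.1415, 0.1304]
eef_rot: [0.407, -3.113, -0.0]
ft_force: [-0.0, 0.2, -3.4]
finger_gap: 0.0461
gripper_force: 30.0
time: 8.15
ee_pos: [0.5868, 0.1414, 0.1237]
eef_rot: [-0.408, 3.115, -0.0]
ft_force: [0.1, 0.4, -4.0]
finger_gap: 0.0457
gripper_force: 30.0
```

```bash
for i in 1; do python3 steer.py '0 0 .001 0; 0 0 .002 0; 0 0 .003 0; 0 0 .004 0; 0 0 .004 0; 0 0 .004 0'; done; python3 steer.py '0 0 .001 0; 0 0 .002 0; 0 0 .002 0; 0 0 .002 0'
```

```text
time: 8.65
ee_pos: [0.5867, 0.1414, 0.1195]
eef_rot: [0.408, -3.115, 0.0]
ft_force: [-0.3, -0.3, -4.1]
finger_gap: 0.0458
gripper_force: 30.0
time: 8.98
ee_pos: [0.5867, 0.1414, 0.1175]
eef_rot: [0.407, -3.115, -0.0]
ft_force: [0.2, -0.0, -3.1]
finger_gap: 0.0461
gripper_force: 30.0
```

```bash
python3 steer.py '0 0 .0005 0; 0 0 .001 0; 0 0 .001 0; 0 0 .001 0'; python3 steer.py '0 0 .0005 0; 0 0 .001 0; 0 0 .001 0; 0 0 .001 0'
```

```text
time: 9.32
ee_pos: [0.5867, 0.1414, 0.1166]
eef_rot: [0.407, -3.115, 0.0]
ft_force: [0.4, -0.5, -3.6]
finger_gap: 0.0461
gripper_force: 30.0
time: 9.65
ee_pos: [0.5867, 0.1414, 0.1156]
eef_rot: [0.407, -3.115, -0.0]
ft_force: [-0.3, -0.9, -3.9]
finger_gap: 0.0459
gripper_force: 30.0
```

```bash
python3 steer.py '0 0 .0005 0; 0 0 .001 0; 0 0 .001 0; 0 0 .001 0'; python3 steer.py '0 0 .0005 0; 0 0 .001 0; 0 0 .001 0; 0 0 .001 0'
```

```text
time: 9.98
ee_pos: [0.5868, 0.1415, 0.1148]
eef_rot: [-0.408, 3.115, -0.0]
ft_force: [0.1, 0.6, -2.5]
finger_gap: 0.046
gripper_force: 30.0
time: 10.32
ee_pos: [0.5872, 0.1415, 0.1147]
eef_rot: [-0.408, 3.114, -0.0]
ft_force: [-2.2, 0.3, 6.6]
finger_gap: 0.0457
gripper_force: 30.0
```

```bash
python3 steer.py '0 0 -.0005 0; 0 0 -.0005 0; 0 0 -.0005 0'; python3 steer.py '0 0 0 0; 0 0 0 0; 0 0 0 0; 0 0 0 0; 0 0 0 0; 0 0 0 0' .08; python3 steer.py '0 0 -.02 0; 0 0 -.05 0; 0 0 -.08 0; 0 0 -.11 0; 0 0 -.14 0; 0 0 -.15 0; 0 0 -.15 0'
python3 - <<'E'
from plant import r
import cv2,numpy as np
w=r.grab_frame("wrist")["frame"];s=r.grab_frame("scene")["frame"][120:300,200:400]
a=cv2.resize(w,(480,360));b=cv2.resize(s,(320,288),interpolation=cv2.INTER_CUBIC);b=np.vstack([b,np.zeros((72,320,3),np.uint8)])
cv2.imwrite("pics/c5.png",np.hstack([a,b])[:,:,::-1])
E
```

```text
time: 10.57
ee_pos: [0.5871, 0.1415, 0.1147]
eef_rot: [-0.407, 3.114, -0.0]
ft_force: [-1.3, -0.9, 4.9]
finger_gap: 0.0457
gripper_force: 30.0
time: 11.07
ee_pos: [0.5867, 0.1414, 0.114]
eef_rot: [0.408, -3.115, 0.0]
ft_force: [0.3, 0.5, -0.7]
finger_gap: 0.0787
gripper_force: 0.0
time: 11.65
ee_pos: [0.5886, 0.1417, 0.2683]
eef_rot: [-0.407, 3.108, 0.0]
ft_force: [0.7, -0.1, -0.5]
finger_gap: 0.0806
gripper_force: 0.0
```

View pics/c5.png

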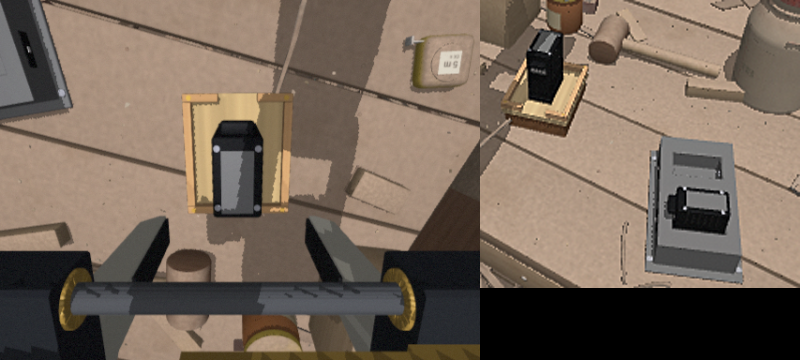

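The pack stands upright in the tray with its tab facing the gap. The short pack is still plugged in and the gripper is clear, so I'm handing in.

```bash
python3 -c "
from plant import r
print(r.hand_in())"
```

```text
the job is handed in; nothing more can be done
None
```

The tall pack is unplugged and was set down upright in the tray with its tab facing the gap; the short pack is still plugged in, and the job was handed in at about 12 s of the 43 s limit (no verdict was returned).

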